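# Nest the blue parts pots on the repair table

## Robot

A 6-joint arm with a two-finger parallel gripper is mounted at the origin on the work surface. World frame = base frame: x ahead of the robot, y to its left, z up, the work surface at z = 0. Lengths are in m, angles in rad, forces in N, time in s.
With the tool pointing down it reaches from about 0.375 to 0.9 m from the base axis. Payload 3.1 kg.
Tool frame: the origin (TCP) lies at the centre of the arm's flange, where the gripper is bolted on; the fingertips stand 182 mm ahead of it and the grasp point (between the pads) lies 164 mm ahead of it; z points along the fingers, y is the line along which they close (so a half turn about z gives the same grasp; the last joint's range is limited). The gripper opens to 87 mm and grips with 3 to 60 N. Pads are 19 mm wide; open, the fingers measure 117 mm over their backs; the gripper's body (75 mm by 190 mm) begins 51 mm behind the grasp point.
Start: joints at [-1.329, 0.527, 1.433, -0, 1.181, -0.178], TCP at [0.255, -0.571, 0.405] pointing down, gripper open.
Joint ranges: [-3.08, 3.08], [-0.75, 2.2], [0.22, 2.44], [-1.43, 4.57], [0, 2.65], [-2.85, 2.85]. Speed limits (rad/s): [2.79, 2.79, 3.14, 3.14, 3.14, 3.14].

## Interface

Orientations are given as a unit quaternion [x, y, z, w].
In Python, from rig import * gives the robot as it stands.
- The arm moves only by the tool move_arm, never from a script. Its argument "commands" is a list that holds one entry, the list of rows, each a list of 6 numbers: the shift along the tool's x, y, z in units of 40 mm (1.0 is 40 mm), then the turn, a rotation vector about the tool's x, y, z in rad. A call has 1 to 12 rows; each row is the pose to reach, as a shift and turn from the pose commanded when the call began, along the tool's axes at that moment; what a row does not reach only later rows make up. A row lasts 1/8 s, in which the tool goes at most 62.5 mm and 10.7 degrees, less where a joint would pass 70% of its speed; a pose out of reach is approached as far as the arm can. A call with a gripper value outside its range is refused whole. "claw" is the closure, from -1 (fully open) to 1 (shut), so that 0 is half open, set as the call begins (left out, the last holds). The fingers move at their own pace and stop on an object; "squeeze" is the grip in N (left out, the last holds). Time passes only in rows, so rows that repeat a pose let the fingers close. It gives the time, the measured TCP pose, the force, the opening and the grip force at its end, in the units of the state.
- get_obs(): the state, without advancing time (a new reading comes with each control period).
- camera(name): name is "scene" or "top" or "wrist"; returns a dict with "pixels" (400x640x3 uint8, blue, green, red), "range_z" (400x640 float32, m along the optical axis (not along the pixel's ray), 0 where there is no reading), "camera_matrix" (3x3 intrinsics, pixels), "extrinsics" (4x4, takes a point from world to camera coordinates). Camera axes: x right, y up, looking along -z (the intrinsics and any distortion apply to the point x, -y, -z); pixel columns grow to the right and rows downward; lengths in m; the calibration is good to about 2 mm. A picture is of the moment at which its call begins.
- hand_in(): hands the job in; it is judged then, once.
The state is a dict: "time": time; "q": joint angles; "joint_velocities": joint speeds; "joint_torque": joint torques, N m; "position": TCP position; "tool_rot": TCP orientation; "ft_force": force on the tool from outside, world axes, zero at the start; "moment": the same for the moment, N m; "grip_width": finger opening in m; "grip_force": force on a finger pad.
Only numpy, scipy, OpenCV 4.12 (cv2) and the standard library are available. Lean on these libraries where they do the work, as an engineer would, in place of code of your own. Each camera call takes 0.05 s, during which the arm holds its last target. There are 200 camera calls.

## Task

Pack up the blue set of screw pots, largest to smallest: stand the mid-blue cup inside the dark blue dish and let go of it, then stand the pale blue tube inside that cup. Set each down upright on the floor of the one below rather than dropping it, and leave the grey cup, which is not part of the set, where it stands.

Things in the scene. Friction and masses are not known exactly. Their poses are not given: they have to be found in the camera images.
- dish_mid (a point): Dark navy blue open round dish, the largest of the set: 130 mm outer diameter, 40 mm high, wall 4 mm (inside 122 mm wide), floor 4 mm thick, about 0.3 kg; loose, upright on the table. The point is on its axis half-way up (20 mm above the table); z up along its axis.
- cup_mid (a point): Mid-blue open round straight-sided cup: 60 mm outer diameter, 75 mm high, wall 3.5 mm (inside 53 mm wide), floor 4 mm thick, about 0.11 kg; loose, starts upright on the table. The point is on its axis half-way up (37.5 mm above its underside); z up along its axis. Standing in the dish it rises 39 mm above the dish's rim, so holding it near its top keeps the fingers clear of the dish.
- tube_mid (a point): Pale sky-blue slim open round tube, closed below, the smallest of the set: 32 mm outer diameter, 110 mm high, wall 3 mm, about 0.06 kg; loose, starts upright on the table. The point is on its axis half-way up (55 mm above its underside); z up along its axis. Standing in the mid-blue cup it rises 39 mm above the cup's rim, so hold it near its top.
- grey_mid (a point): Grey open round cup, a look-alike that is not part of the set: 40 mm outer diameter, 95 mm high, loose, upright on the table; to be left alone. The point is on its axis half-way up (47.5 mm above the table).

How it is judged:
By the outcome, as a careful person would: the job done as asked, in the order asked, and still so for the second after the job is handed in, with the robot touching nothing.
It also fails if it takes over 61 s, if anything falls off the work surface, if the arm or the gripper's body presses on something with over 40 N, if the wrist force passes 120 N, or if a joint passes its speed limit or range.

## Working session

There is one attempt and no reset: what is moved stays moved. The work goes in short steps, Python scripts to look and compute and a tool call to move; the robot and the scene stay as the last step left them, time stands still between calls to the robot, and variables do not carry over. Pictures are saved under pics/ and viewed, at most 10 in all, crops included, and the job is handed in when it is done.

Besides the shell and the picture viewer there is one more tool, called as name(argument=value, ...), one argument or row to a line, values as JSON. move_arm: Moves the arm, as the interface text tells. Its arguments: {"type":"object","properties":{"commands":{"type":"array","items":{"type":"array","items":{"type":"array","items":{"type":"number"}}}},"claw":{"type":"number"},"squeeze":{"type":"number"}},"required":["commands"]}

```bash
mkdir -p pics; ls; python3 - <<'E'
from rig import *
import cv2,numpy as np
o=get_obs();print({k:np.round(v,3).tolist() for k,v in o.items()})
ims=[]
for n in("top","scene"):
    c=camera(n);np.savez(n+".npz",**c);ims.append(c["pixels"])
    print(n,np.round(c["camera_matrix"],1).tolist(),np.round(c["extrinsics"],3).tolist(),[k for k in c])
cv2.imwrite("pics/a.png",ims[0]);cv2.imwrite("pics/b.png",ims[1])
E
```

```text
pics
{'time': 0.0, 'q': [-1.33, 0.528, 1.434, 0.0, 1.181, -0.179], 'joint_velocities': [-0.0, -0.0, -0.001, 0.001, 0.001, 0.002], 'joint_torque': [0.001, -44.004, -17.659, 0.064, 0.058, -0.0], 'position': [0.255, -0.57, 0.404], 'tool_rot': [0.978, 0.208, -0.0, -0.001], 'ft_force': [0.676, 0.032, -0.322], 'moment': [-0.004, 0.046, -0.039], 'grip_force': 0.0, 'grip_width': 0.087}
top [[517.7, 0.0, 318.5], [0.0, 517.7, 197.6], [0.0, 0.0, 1.0]] [[-0.007, -0.999, -0.031, 0.031], [0.997, -0.009, 0.082, -0.567], [-0.083, -0.031, 0.996, -1.143], [0.0, 0.0, 0.0, 1.0]] ['pixels', 'range_z', 'camera_matrix', 'extrinsics']
scene [[421.0, 0.0, 324.3], [0.0, 421.0, 195.6], [0.0, 0.0, 1.0]] [[0.816, 0.578, 0.012, -0.465], [-0.498, 0.691, 0.524, 0.224], [0.295, -0.433, 0.852, -1.159], [0.0, 0.0, 0.0, 1.0]] ['pixels', 'range_z', 'camera_matrix', 'extrinsics']
```

View pics/a.png

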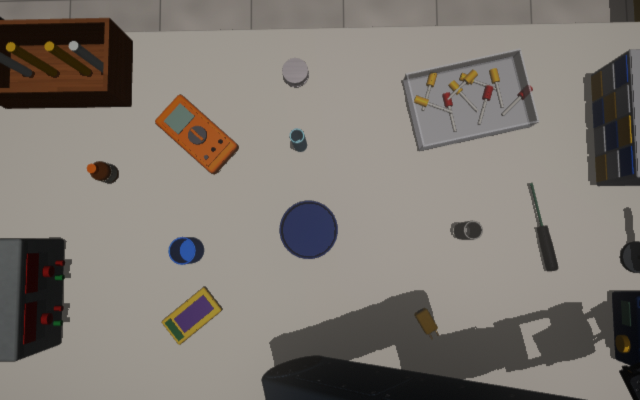

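View pics/b.png

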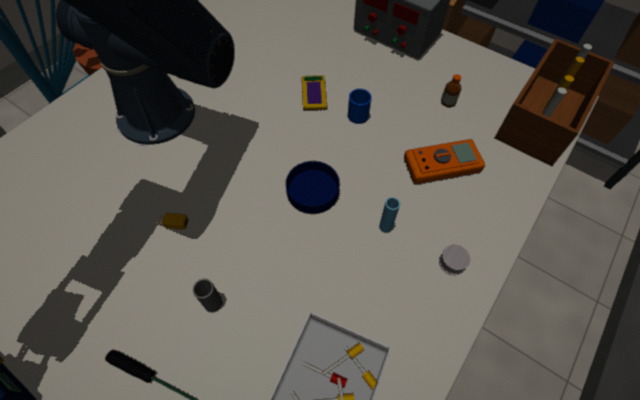

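The top view shows the dish at (308,230), cup (186,250), tube (297,139) and grey cup (467,230). In the scene view they are at (313,187), (359,105), (389,214) and (208,294).

```bash
cat > h.py <<'E'
import numpy as np,cv2
from scipy.optimize import least_squares
def cloud(c):
    K=c["camera_matrix"];E=c["extrinsics"];d=c["range_z"]
    v,u=np.mgrid[:400,:640]
    p=np.stack([(u-K[0,2])/K[0,0]*d,-(v-K[1,2])/K[1,1]*d,-d],-1)
    return (p-E[:3,3])@E[:3,:3]
def ray(c,uv,z):
    K=c["camera_matrix"];E=c["extrinsics"];R=E[:3,:3];uv=np.atleast_2d(uv).astype(float)
    d=np.c_[(uv[:,0]-K[0,2])/K[0,0],-(uv[:,1]-K[1,2])/K[1,1],-np.ones(len(uv))]@R
    o=-R.T@E[:3,3]
    return o+d*((z-o[2])/d[:,2])[:,None]
def circ(p,r):
    s=least_squares(lambda x:np.hypot(*(p-x).T)-r,np.median(p,0),loss="soft_l1",f_scale=.001)
    return s.x,np.abs(s.fun).mean()
E
python3 - <<'E'
from h import *
S={"dish":(308,230,313,187,.04,.065,.061),"cup":(186,250,359,105,.075,.03,.0265),"tube":(297,139,389,214,.11,.016,.013),"grey":(467,230,208,294,.095,.02,.017)}
for n in("top","scene"):
    c=np.load(n+".npz");P=cloud(c)
    for k,(a,b,e,f,h,ro,ri) in S.items():
        u,v=(a,b) if n=="top" else (e,f)
        w=40 if k=="dish" else 30
        q=P[v-w:v+w,u-w:u+w].reshape(-1,3);q=q[c["range_z"][v-w:v+w,u-w:u+w].ravel()>0]
        t=q[(q[:,2]>h-.006)&(q[:,2]<h+.006)][:,:2]
        s=q[(q[:,2]>.012)&(q[:,2]<h+.008)][:,:2]
        print(n,k,len(t),circ(t,(ro+ri)/2) if len(t)>3 else "", "zmax",np.percentile(q[:,2],99.5).round(4),"tbl",np.median(q[:,2]).round(4),"box",cv2.minEnclosingCircle(s.astype(np.float32)))
E
```

```text
top dish 335 (array([0.49605193, 0.04947558]), np.float64(0.0010977632882804354)) zmax 0.0422 tbl 0.0015 box ((0.49641942977905273, 0.04978577420115471), 0.0649624913930893)
top cup 159 (array([0.45195102, 0.32059733]), np.float64(0.0009965834981773242)) zmax 0.0765 tbl 0.0006 box ((0.4521467387676239, 0.32104554772377014), 0.030687371268868446)
top tube 68 (array([0.6921904 , 0.06947247]), np.float64(0.0008216981270715112)) zmax 0.11 tbl 0.0001 box ((0.692606508731842, 0.06949866563081741), 0.016324147582054138)
top grey 99 (array([ 0.49131424, -0.29655458]), np.float64(0.0009046132681055523)) zmax 0.0963 tbl 0.0005 box ((0.4914669394493103, -0.296385258436203), 0.020541222766041756)
scene dish 356 (array([0.49906689, 0.05026179]), np.float64(0.0011995079213893709)) zmax 0.0418 tbl 0.0013 box ((0.49821820855140686, 0.050084058195352554), 0.06612218916416168)
scene cup 133 (array([0.45463136, 0.32222127]), np.float64(0.001374430994858281)) zmax 0.0752 tbl 0.0008 box ((0.4551832377910614, 0.32362014055252075), 0.03287307173013687)
scene tube 92 (array([0.69499371, 0.06999235]), np.float64(0.0009471541051642213)) zmax 0.1105 tbl 0.0006 box ((0.6954594254493713, 0.07096553593873978), 0.017882611602544785)
scene grey 127 (array([ 0.49374796, -0.29595194]), np.float64(0.000819078212162025)) zmax 0.0961 tbl 0.0005 box ((0.49379345774650574, -0.2958851754665375), 0.020299719646573067)
```

```bash
cat > go.py <<'E'
import sys,numpy as np
from rig import *
from scipy.spatial.transform import Rotation as R
# shifts (units of 40mm) to each x,y,z TCP target, all from the present pose; plus the turn that restores vertical
o=get_obs();r=R.from_quat(o["tool_rot"]);M=r.as_matrix()
print("t",round(o["time"],2),"pos",np.round(o["position"],4),"z",np.round(M[:,2],4),"y",np.round(M[:,1],4),"w",round(o["grip_width"],4),"F",np.round(o["ft_force"],2),"q6",round(o["q"][5],2))
for a in sys.argv[1:]:
    print(a,np.round(M.T@(np.array(eval(a))-o["position"])/.04,2))
E
python3 go.py .5,-.05,.40 
```

```text
t 0.1 pos [ 0.2547 -0.5704  0.4039] z [-5.0e-04  1.8e-03 -1.0e+00] y [ 0.4076 -0.9132 -0.0019] w 0.0872 F [ 0.29 -0.72  0.51] q6 -0.18
.5,-.05,.40 [10.9  -9.38  0.12]
```

move_arm(
  commands=[
    [[1,-0.85,0,0,0,0],[2,-1.7,0,0,0,0],[3,-2.6,0,0,0,0],[4,-3.4,0,0,0,0],[5,-4.3,0,0,0,0],[6,-5.15,0,0,0,0],[7,-6,0,0,0,0],[8,-6.9,0,0,0,0],[9,-7.75,0,0,0,0],[10,-8.6,0,0,0,0],[10.9,-9.4,0.1,0,0,0],[10.9,-9.4,0.1,0,0,0]],
  ],
  claw=-1,
)

```text
time: 1.6
position: [0.5001, -0.0469, 0.4002]
tool_rot: [0.978, 0.211, -0.0, -0.001]
ft_force: [-0.3, -0.5, -0.7]
grip_width: 0.0872
grip_force: 0.0
```

```bash
python3 go.py .4533,.3214,.34 .4533,.3214,.232
```

```text
t 1.6 pos [ 0.5001 -0.0469  0.4002] z [-9.e-04  8.e-04 -1.e+00] y [ 0.4124 -0.911  -0.0011] w 0.0872 F [-0.28 -0.46 -0.73] q6 0.83
.4533,.3214,.34 [ 2.73 -8.87  1.51]
.4533,.3214,.232 [ 2.73 -8.86  4.21]
```

move_arm(
  commands=[
    [[0.3,-1,0.15,0,0,0],[0.6,-2,0.3,0,0,0],[0.9,-3,0.5,0,0,0],[1.2,-4,0.7,0,0,0],[1.5,-5,0.9,0,0,0],[1.9,-6,1,0,0,0],[2.2,-7,1.2,0,0,0],[2.5,-8,1.35,0,0,0],[2.73,-8.87,1.5,0,0,0],[2.73,-8.87,1.5,0,0,0],[2.73,-8.87,1.5,0,0,0]],
  ],
)

```text
time: 2.98
position: [0.455, 0.3178, 0.3406]
tool_rot: [0.978, 0.208, -0.0, 0.0]
ft_force: [0.0, 0.3, -0.3]
grip_width: 0.0869
grip_force: 0.0
```

```bash
python3 go.py .4533,.3214,.34 .4533,.3214,.232; python3 - <<'E'
from rig import *
import cv2
cv2.imwrite("pics/c.png",camera("wrist")["pixels"])
E
```

```text
t 2.98 pos [0.455  0.3178 0.3406] z [-6.0e-04 -1.1e-03 -1.0e+00] y [ 4.072e-01 -9.134e-01  7.000e-04] w 0.0869 F [ 0.03  0.3  -0.3 ] q6 1.56
.4533,.3214,.34 [-0.   -0.1   0.01]
.4533,.3214,.232 [ 0.   -0.1   2.71]
```

View pics/c.png

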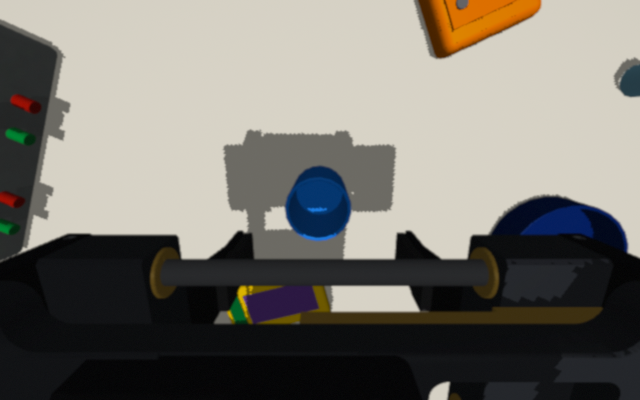

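The wrist view shows the cup at (318,203), between the fingers at columns 245 and 400, so I'll go down.

move_arm(
  commands=[
    [[0,-0.1,0.4,0,0,0],[0,-0.1,0.8,0,0,0],[0,-0.1,1.2,0,0,0],[0,-0.1,1.6,0,0,0],[0,-0.1,2,0,0,0],[0,-0.1,2.4,0,0,0],[0,-0.1,2.7,0,0,0],[0,-0.1,2.7,0,0,0]],
  ],
)

```text
time: 4.03
position: [0.4528, 0.3224, 0.2316]
tool_rot: [0.978, 0.208, -0.001, 0.0]
ft_force: [0.2, -0.4, 0.6]
grip_width: 0.0871
grip_force: 0.0
```

move_arm(
  commands=[
    [[0,0,0,0,0,0],[0,0,0,0,0,0],[0,0,0,0,0,0],[0,0,0,0,0,0],[0,0,0,0,0,0],[0,0,0,0,0,0],[0,0,0,0,0,0],[0,0,0,0,0,0]],
  ],
  claw=1,
  squeeze=12,
)

```text
time: 5.03
position: [0.4532, 0.3226, 0.2331]
tool_rot: [0.978, 0.208, 0.0, -0.0]
ft_force: [-0.7, -0.1, 5.7]
grip_width: 0.0589
grip_force: 12.0
```

```bash
python3 go.py
```

```text
t 5.03 pos [0.4532 0.3226 0.2331] z [ 6.e-04  3.e-04 -1.e+00] y [ 4.076e-01 -9.132e-01 -1.000e-04] w 0.0589 F [-0.67 -0.12  5.7 ] q6 1.57
```

move_arm(
  commands=[
    [[0,0,-0.2,0,0,0],[0,0,-0.5,0,0,0],[0,0,-0.9,0,0,0],[0,0,-1.3,0,0,0],[0,0,-1.7,0,0,0],[0,0,-2.1,0,0,0],[0,0,-2.5,0,0,0],[0,0,-2.5,0,0,0]],
  ],
)

```text
time: 6.02
position: [0.4536, 0.3227, 0.3344]
tool_rot: [0.978, 0.208, 0.002, -0.0]
ft_force: [0.4, 0.2, -1.8]
grip_width: 0.059
grip_force: 12.0
```

```bash
python3 go.py .4975,.05,.334; python3 - <<'E'
from rig import *
from h import *
for n in ("top","scene"):
    c=camera(n);P=cloud(c);hsv=cv2.cvtColor(c["pixels"],cv2.COLOR_BGR2HSV)
    m=(hsv[...,0]>100)&(hsv[...,0]<125)&(hsv[...,1]>120)&(abs(P[...,0]-.453)<.08)&(abs(P[...,1]-.321)<.08)&(c["range_z"]>0)
    q=P[m];print(n,len(q),np.percentile(q,[1,50,99],axis=0).round(4).tolist())
E
```

```text
t 6.03 pos [0.4536 0.3227 0.3344] z [ 0.0032  0.0014 -1.    ] y [ 0.4076 -0.9131  0.    ] w 0.059 F [ 0.38  0.15 -1.84] q6 1.57
.4975,.05,.334 [-1.78  6.67  0.  ]
top 155 [[0.425, 0.286, 0.1018], [0.4594, 0.3369, 0.1098], [0.4797, 0.3466, 0.26]]
scene 514 [[0.4371, 0.2424, 0.1026], [0.4697, 0.2977, 0.1437], [0.5183, 0.3342, 0.3615]]
```

move_arm(
  commands=[
    [[-0.1,0.4,0,0,0,0],[-0.25,1,0,0,0,0],[-0.45,1.7,0,0,0,0],[-0.65,2.4,0,0,0,0],[-0.85,3.15,0,0,0,0],[-1.05,3.9,0,0,0,0],[-1.25,4.65,0,0,0,0],[-1.45,5.4,0,0,0,0],[-1.6,6,0,0,0,0],[-1.7,6.4,0,0,0,0],[-1.78,6.67,0,0,0,0],[-1.78,6.67,0,0,0,0]],
  ],
)

```text
time: 7.62
position: [0.4968, 0.0493, 0.3326]
tool_rot: [0.978, 0.208, -0.0, -0.0]
ft_force: [-0.5, 0.6, -0.7]
grip_width: 0.0593
grip_force: 12.0
```

move_arm(
  commands=[
    [[0,0,0,0,0,0],[0,0,0,0,0,0],[0,0,0,0,0,0]],
  ],
)

```text
time: 8.0
position: [0.4967, 0.0504, 0.3328]
tool_rot: [0.978, 0.209, -0.0, -0.0]
ft_force: [0.6, 0.3, -0.5]
grip_width: 0.0591
grip_force: 12.0
```

```bash
python3 go.py .4975,.05,.237; python3 - <<'E'
from rig import *
import cv2
c=camera("scene")["pixels"]
cv2.imwrite("pics/d.png",cv2.resize(c[60:260,200:500],None,fx=2,fy=2))
E
```

```text
t 8.0 pos [0.4967 0.0504 0.3328] z [-0.e+00  1.e-04 -1.e+00] y [ 4.084e-01 -9.128e-01 -1.000e-04] w 0.0591 F [ 0.56  0.34 -0.45] q6 1.03
.4975,.05,.237 [0.01 0.02 2.39]
```

View pics/d.png

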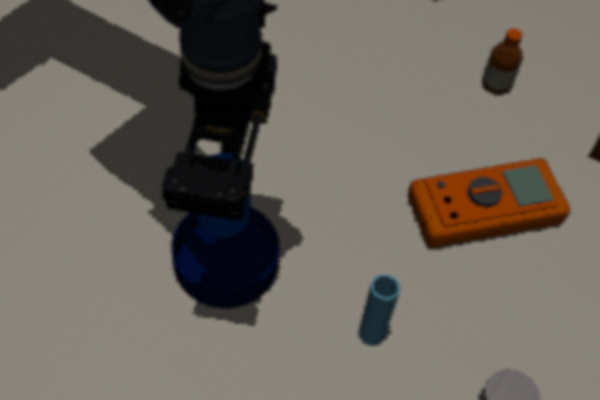

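The crop shows the cup (225,215) held upright over the middle of the dish (225,255), so I'll lower it.

move_arm(
  commands=[
    [[0,0,0.3,0,0,0],[0,0,0.6,0,0,0],[0,0,0.9,0,0,0],[0,0,1.2,0,0,0],[0,0,1.5,0,0,0],[0,0,1.8,0,0,0],[0,0,2,0,0,0],[0,0,2.1,0,0,0],[0,0,2.2,0,0,0],[0,0,2.2,0,0,0]],
  ],
)

```text
time: 9.3
position: [0.4969, 0.0499, 0.2447]
tool_rot: [0.978, 0.208, -0.0, -0.0]
ft_force: [0.5, 0.2, -0.7]
grip_width: 0.059
grip_force: 12.0
```

move_arm(
  commands=[
    [[0,0,0.05,0,0,0],[0,0,0.1,0,0,0],[0,0,0.15,0,0,0],[0,0,0.15,0,0,0]],
  ],
)

```text
time: 9.8
position: [0.4968, 0.0498, 0.2386]
tool_rot: [0.978, 0.208, -0.0, -0.0]
ft_force: [-0.2, 0.1, -2.3]
grip_width: 0.0588
grip_force: 12.0
```

move_arm(
  commands=[
    [[0,0,0.04,0,0,0],[0,0,0.04,0,0,0],[0,0,0.04,0,0,0]],
  ],
)

```text
time: 10.18
position: [0.4969, 0.0498, 0.2372]
tool_rot: [0.978, 0.208, 0.0, 0.0]
ft_force: [0.4, 0.3, -0.0]
grip_width: 0.0591
grip_force: 12.0
```

move_arm(
  commands=[
    [[0,0,0.04,0,0,0],[0,0,0.04,0,0,0],[0,0,0.04,0,0,0]],
  ],
)

```text
time: 10.55
position: [0.4968, 0.0499, 0.2368]
tool_rot: [0.978, 0.208, 0.0, 0.0]
ft_force: [-2.1, 0.7, 11.1]
grip_width: 0.0589
grip_force: 12.0
```

move_arm(
  commands=[
    [[0,0,-0.02,0,0,0],[0,0,-0.02,0,0,0],[0,0,-0.02,0,0,0],[0,0,-0.02,0,0,0],[0,0,-0.02,0,0,0],[0,0,-0.02,0,0,0],[0,0,-0.02,0,0,0],[0,0,-0.02,0,0,0]],
  ],
  claw=-1,
)

```text
time: 11.55
position: [0.4968, 0.0498, 0.2363]
tool_rot: [0.978, 0.208, -0.0, -0.0]
ft_force: [-0.6, 0.8, 0.4]
grip_width: 0.0868
grip_force: 0.0
```

move_arm(
  commands=[
    [[0,0,-0.3,0,0,0],[0,0,-0.6,0,0,0],[0,0,-1,0,0,0],[0,0,-1.5,0,0,0],[0,0,-2,0,0,0],[0,0,-2.5,0,0,0],[0,0,-3,0,0,0],[0,0,-3.5,0,0,0],[0,0,-3.5,0,0,0]],
  ],
)

```text
time: 12.68
position: [0.4971, 0.0499, 0.3785]
tool_rot: [0.978, 0.208, 0.002, 0.001]
ft_force: [-0.2, 0.1, -1.3]
grip_width: 0.0867
grip_force: 0.0
```

```bash
python3 go.py .6936,.0697,.375 .6936,.0697,.266
```

```text
t 12.68 pos [0.4971 0.0499 0.3785] z [ 5.e-03 -6.e-04 -1.e+00] y [ 0.4077 -0.9131  0.0026] w 0.0867 F [-0.19  0.08 -1.27] q6 1.03
.6936,.0697,.375 [4.69 1.55 0.11]
.6936,.0697,.266 [4.67 1.54 2.84]
```

move_arm(
  commands=[
    [[0.6,0.2,0,0,0,0],[1.4,0.45,0,0,0,0],[2.2,0.75,0,0,0,0],[3,1,0,0,0,0],[3.8,1.25,0,0,0,0],[4.4,1.45,0.1,0,0,0],[4.69,1.55,0.1,0,0,0],[4.69,1.55,0.1,0,0,0],[4.69,1.55,0.1,0,0,0],[4.69,1.55,0.1,0,0,0]],
  ],
)

```text
time: 13.92
position: [0.6927, 0.0697, 0.3726]
tool_rot: [0.978, 0.208, -0.0, -0.0]
ft_force: [0.4, -0.4, -0.0]
grip_width: 0.0868
grip_force: 0.0
```

```bash
python3 go.py .6936,.0697,.266; python3 - <<'E'
from rig import *
from h import *
for n in ("top","scene"):
    c=camera(n);np.savez(n+"2.npz",**c);P=cloud(c)
    def fit(x,y,w,lo,hi,r):
        m=(c["range_z"]>0)&(abs(P[...,0]-x)<w)&(abs(P[...,1]-y)<w)&(P[...,2]>lo)&(P[...,2]<hi)
        q=P[m];return len(q),(circ(q[:,:2],r),np.median(q[:,2])) if len(q)>4 else None
    print(n,"cup",fit(.4975,.05,.045,.073,.09,.02825),"dish",fit(.4975,.05,.085,.034,.046,.063),"tube",fit(.6936,.0697,.03,.103,.117,.0145))
c=camera("scene")["pixels"];d=camera("wrist")["pixels"]
cv2.imwrite("pics/e.png",np.vstack([cv2.resize(c[120:260,260:480],(471,300)),cv2.resize(d,(471,294))]))
E
```

```text
t 13.93 pos [0.6927 0.0697 0.3726] z [-6.e-04  0.e+00 -1.e+00] y [ 4.076e-01 -9.132e-01 -3.000e-04] w 0.0868 F [ 0.44 -0.39 -0.03] q6 1.09
.6936,.0697,.266 [0.02 0.01 2.66]
top cup (97, ((array([0.49542415, 0.04860562]), np.float64(0.0008734127800363886)), np.float64(0.0786260561615551))) dish (209, ((array([0.49602205, 0.05007692]), np.float64(0.0026643348224841983)), np.float64(0.039399284763599586))) tube (26, ((array([0.69256003, 0.06970553]), np.float64(0.0009071297615629812)), np.float64(0.1098324943749486)))
scene cup (159, ((array([0.49825271, 0.0489482 ]), np.float64(0.001082145298825261)), np.float64(0.07803505639781406))) dish (488, ((array([0.49891212, 0.05025086]), np.float64(0.010191287401398196)), np.float64(0.03915666427338861))) tube (57, ((array([0.69514338, 0.06984857]), np.float64(0.0009449169747574077)), np.float64(0.10939711313219513)))
```

View pics/e.png

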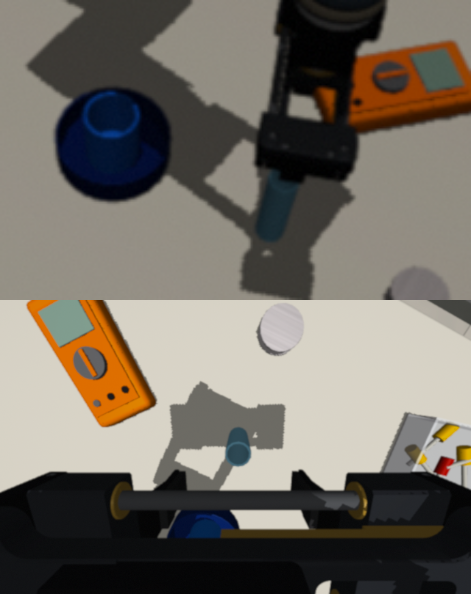

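The cup stands upright in the dish at (112,140), with its rim at z≈0.079. In the wrist view the tube (238,450) lies between the fingers.

move_arm(
  commands=[
    [[0.02,0,0.4,0,0,0],[0.02,0,0.8,0,0,0],[0.02,0,1.2,0,0,0],[0.02,0,1.6,0,0,0],[0.02,0,2,0,0,0],[0.02,0,2.4,0,0,0],[0.02,0,2.65,0,0,0],[0.02,0,2.65,0,0,0],[0.02,0,2.65,0,0,0]],
  ],
)

```text
time: 15.25
position: [0.6945, 0.07, 0.2669]
tool_rot: [0.978, 0.208, 0.001, 0.0]
ft_force: [-0.3, -0.3, 0.1]
grip_width: 0.0871
grip_force: 0.0
```

move_arm(
  commands=[
    [[0,0,0,0,0,0],[0,0,0,0,0,0],[0,0,0,0,0,0],[0,0,0,0,0,0],[0,0,0,0,0,0],[0,0,0,0,0,0],[0,0,0,0,0,0],[0,0,0,0,0,0],[0,0,0,0,0,0],[0,0,0,0,0,0]],
  ],
  claw=1,
  squeeze=10,
)

```text
time: 16.5
position: [0.6942, 0.07, 0.2663]
tool_rot: [0.978, 0.208, -0.0, -0.0]
ft_force: [0.2, 0.2, -0.5]
grip_width: 0.0323
grip_force: 10.0
```

```bash
python3 go.py
```

```text
t 16.5 pos [0.6942 0.07   0.2663] z [-1.e-04  0.e+00 -1.e+00] y [ 4.075e-01 -9.132e-01 -1.000e-04] w 0.0323 F [ 0.23  0.21 -0.47] q6 1.09
```

move_arm(
  commands=[
    [[0,0,-0.2,0,0,0],[0,0,-0.5,0,0,0],[0,0,-0.9,0,0,0],[0,0,-1.3,0,0,0],[0,0,-1.7,0,0,0],[0,0,-2.1,0,0,0],[0,0,-2.5,0,0,0],[0,0,-2.8,0,0,0],[0,0,-3,0,0,0],[0,0,-3,0,0,0],[0,0,-3,0,0,0]],
  ],
)

```text
time: 17.88
position: [0.694, 0.07, 0.3857]
tool_rot: [0.978, 0.208, -0.001, -0.0]
ft_force: [0.5, -0.1, -1.3]
grip_width: 0.0325
grip_force: 10.0
```

```bash
python3 go.py .4968,.0488,.387
```

```text
t 17.88 pos [0.694  0.07   0.3857] z [-1.4e-03  1.0e-04 -1.0e+00] y [ 4.075e-01 -9.132e-01 -6.000e-04] w 0.0325 F [ 0.48 -0.05 -1.26] q6 1.09
.4968,.0488,.387 [-4.72 -1.52 -0.03]
```

move_arm(
  commands=[
    [[-0.3,-0.1,0,0,0,0],[-0.8,-0.25,0,0,0,0],[-1.4,-0.45,0,0,0,0],[-2,-0.65,0,0,0,0],[-2.6,-0.85,0,0,0,0],[-3.2,-1.05,0,0,0,0],[-3.8,-1.25,0,0,0,0],[-4.3,-1.4,0,0,0,0],[-4.6,-1.5,0,0,0,0],[-4.72,-1.52,0,0,0,0],[-4.72,-1.52,0,0,0,0],[-4.72,-1.52,0,0,0,0]],
  ],
)

```text
time: 19.38
position: [0.4977, 0.0485, 0.3864]
tool_rot: [0.978, 0.208, 0.001, 0.0]
ft_force: [-0.3, -0.6, 0.2]
grip_width: 0.0323
grip_force: 10.0
```

```bash
python3 go.py .4968,.0488,.275; python3 - <<'E'
from rig import *
from h import *
c=camera("scene");P=cloud(c)
m=(c["range_z"]>0)&(abs(P[...,0]-.497)<.025)&(abs(P[...,1]-.049)<.025)
for lo,hi in ((.115,.135),(.135,.16),(.16,.19)):
    q=P[m&(P[...,2]>lo)&(P[...,2]<hi)];print(lo,len(q),circ(q[:,:2],.016) if len(q)>4 else "",q[:,2].min() if len(q) else "")
d=camera("wrist")["pixels"];c=c["pixels"]
cv2.imwrite("pics/f.png",np.vstack([cv2.resize(c[100:240,220:440],(471,300)),cv2.resize(d,(471,294))]))
E
```

```text
t 19.38 pos [0.4977 0.0485 0.3864] z [ 1.e-03 -1.e-04 -1.e+00] y [ 4.075e-01 -9.132e-01  5.000e-04] w 0.0323 F [-0.33 -0.6   0.21] q6 1.02
.4968,.0488,.275 [-0.02 -0.02  2.79]
0.115 52 (array([0.51482901, 0.0263959 ]), np.float64(0.0036621375814470856)) 0.11947216312725491
0.135 96 (array([0.5163583 , 0.02729886]), np.float64(0.003750051498329168)) 0.13532828562518778
0.16 59 (array([0.51381877, 0.02419491]), np.float64(0.0027696457186910163)) 0.16038999156454595
```

View pics/f.png

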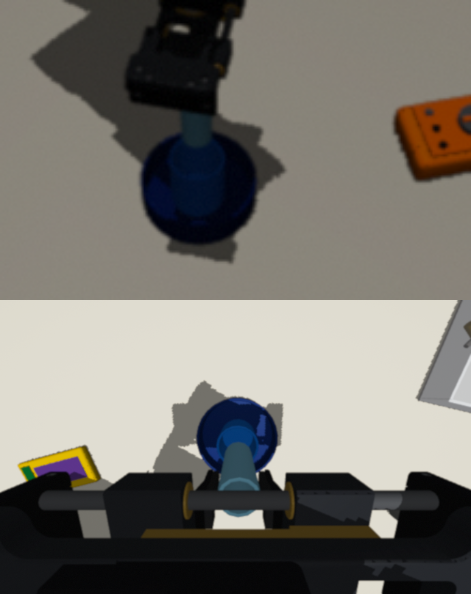

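The tube (197,130) hangs upright over the cup mouth (197,155). I'll lower it slowly, with floor contact expected at TCP z ≈ 0.274.

move_arm(
  commands=[
    [[-0.02,0,0.2,0,0,0],[-0.02,0,0.5,0,0,0],[-0.02,0,0.8,0,0,0],[-0.02,0,1.1,0,0,0],[-0.02,0,1.4,0,0,0],[-0.02,0,1.7,0,0,0],[-0.02,0,2,0,0,0],[-0.02,0,2.2,0,0,0],[-0.02,0,2.4,0,0,0],[-0.02,0,2.5,0,0,0],[-0.02,0,2.6,0,0,0],[-0.02,0,2.6,0,0,0]],
  ],
)

```text
time: 20.98
position: [0.4962, 0.0483, 0.2822]
tool_rot: [0.978, 0.208, -0.0, -0.0]
ft_force: [-0.3, -0.6, -0.6]
grip_width: 0.0319
grip_force: 10.0
```

move_arm(
  commands=[
    [[0,0,0.05,0,0,0],[0,0,0.1,0,0,0],[0,0,0.15,0,0,0],[0,0,0.15,0,0,0],[0,0,0.15,0,0,0]],
  ],
)

```text
time: 21.6
position: [0.4963, 0.0483, 0.2764]
tool_rot: [0.978, 0.208, 0.0, -0.0]
ft_force: [0.8, -0.5, -0.8]
grip_width: 0.0322
grip_force: 10.0
```

move_arm(
  commands=[
    [[0,0,0.04,0,0,0],[0,0,0.04,0,0,0],[0,0,0.04,0,0,0]],
  ],
)

```text
time: 21.98
position: [0.4962, 0.0483, 0.2747]
tool_rot: [0.978, 0.208, -0.0, -0.0]
ft_force: [-0.4, -0.4, 0.0]
grip_width: 0.0325
grip_force: 10.0
```

move_arm(
  commands=[
    [[0,0,0.03,0,0,0],[0,0,0.03,0,0,0],[0,0,0.03,0,0,0]],
  ],
)

```text
time: 22.35
position: [0.4964, 0.0484, 0.2741]
tool_rot: [0.978, 0.208, 0.001, 0.0]
ft_force: [-0.6, 0.4, 6.4]
grip_width: 0.0323
grip_force: 10.0
```

move_arm(
  commands=[
    [[0,0,-0.01,0,0,0],[0,0,-0.01,0,0,0],[0,0,-0.01,0,0,0],[0,0,-0.01,0,0,0],[0,0,-0.01,0,0,0],[0,0,-0.01,0,0,0],[0,0,-0.01,0,0,0],[0,0,-0.01,0,0,0],[0,0,-0.01,0,0,0],[0,0,-0.01,0,0,0]],
  ],
  claw=-1,
)

```text
time: 23.6
position: [0.4962, 0.0483, 0.274]
tool_rot: [0.978, 0.208, 0.0, -0.0]
ft_force: [0.3, 1.0, 0.3]
grip_width: 0.0869
grip_force: 0.0
```

move_arm(
  commands=[
    [[0,0,-0.3,0,0,0],[0,0,-0.6,0,0,0],[0,0,-1,0,0,0],[0,0,-1.5,0,0,0],[0,0,-2,0,0,0],[0,0,-2.5,0,0,0],[0,0,-3,0,0,0],[0,0,-3,0,0,0]],
  ],
)

```text
time: 24.6
position: [0.4966, 0.0483, 0.3961]
tool_rot: [0.978, 0.208, 0.002, 0.001]
ft_force: [0.2, 0.6, -0.3]
grip_width: 0.0869
grip_force: 0.0
```

move_arm(
  commands=[
    [[0,1,0,0,0,0],[0,2,0,0,0,0],[0,3,0,0,0,0],[0,4,0,0,0,0],[0,4.5,0,0,0,0],[0,4.5,0,0,0,0],[0,4.5,0,0,0,0],[0,4.5,0,0,0,0]],
  ],
)

```text
time: 25.6
position: [0.5691, -0.1147, 0.3939]
tool_rot: [0.978, 0.209, -0.0, -0.0]
ft_force: [0.9, -0.8, -0.7]
grip_width: 0.087
grip_force: 0.0
```

```bash
python3 go.py; python3 - <<'E'
from rig import *
from h import *
ims=[]
for n in ("top","scene"):
    c=camera(n);P=cloud(c)
    def fit(x,y,w,lo,hi,r):
        q=P[(c["range_z"]>0)&(abs(P[...,0]-x)<w)&(abs(P[...,1]-y)<w)&(P[...,2]>lo)&(P[...,2]<hi)]
        return len(q),(circ(q[:,:2],r)[0].round(4),np.median(q[:,2]).round(4)) if len(q)>4 else None
    print(n,"tube",fit(.497,.049,.03,.11,.13,.0145),"cup",fit(.497,.049,.04,.074,.084,.02825),"grey",fit(.492,-.296,.03,.09,.1,.0185))
    p=c["pixels"];ims.append(cv2.resize(p[130:330,210:410] if n=="top" else p[100:300,215:415],(400,400)))
cv2.imwrite("pics/g.png",np.hstack(ims))
E
```

```text
t 25.6 pos [ 0.5691 -0.1147  0.3939] z [-9.e-04  6.e-04 -1.e+00] y [ 4.090e-01 -9.126e-01 -9.000e-04] w 0.087 F [ 0.87 -0.76 -0.69] q6 0.76
top tube (65, (array([0.4952, 0.0475]), np.float64(0.1175))) cup (133, (array([0.4955, 0.0483]), np.float64(0.0789))) grey (95, (array([ 0.4913, -0.2967]), np.float64(0.0942)))
scene tube (20, (array([0.4981, 0.0486]), np.float64(0.1154))) cup (92, (array([0.497 , 0.0495]), np.float64(0.0786))) grey (124, (array([ 0.4938, -0.296 ]), np.float64(0.0943)))
```

View pics/g.png

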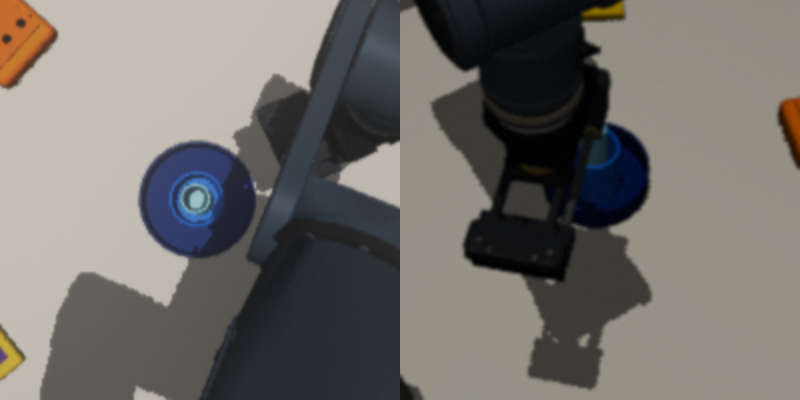

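The top crop shows the tube, cup and dish nested concentrically at (197,199). The tube's rim is at z≈0.1175 and the cup's at 0.079, the grey cup hasn't moved, and the arm is clear.

```bash
python3 -c "
from rig import *
print(hand_in())"
```

```text
the job is handed in; nothing more can be done
None
```

Job handed in at about 26 s: the mid-blue cup stands upright in the dark blue dish, the pale blue tube stands upright in the cup, and the grey cup was left where it stood.

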